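# Put away the small table pieces by kind

### The job

Put the dry tableware away by kind: both tall tea cups stand side by side in the round wooden tray, the two low sauce dishes in the two-bay black-rimmed tray with one dish in each bay, and the soup spoon lies lengthwise in the long undivided black-rimmed trough. Everything goes flat on its tray's floor, mouth up, set down rather than dropped, and let go of. Leave the brown bowl and the pink cup where they are.

Things in the scene. Friction and masses are not known exactly. Their poses are not given: they have to be found in the camera images.
- cup_a: small handleless tea cup, white glazed ceramic, tall and narrow: 60 mm high, outer diameter 54 mm at the rim, 50 mm at 20 mm height, 42 mm at the foot, wall 4 mm, about 0.11 kg, standing mouth up on the counter. Origin: centre of its underside; z up along its axis. One of two alike. Belongs in the round tray.
- cup_b: small handleless tea cup, white glazed ceramic, tall and narrow: 60 mm high, outer diameter 54 mm at the rim, 50 mm at 20 mm height, 42 mm at the foot, wall 4 mm, about 0.11 kg, standing mouth up on the counter. Origin: centre of its underside; z up along its axis. One of two alike. Belongs in the round tray.
- dish_a: small dipping-sauce dish, white glazed ceramic, low and wide with steep sides: 34 mm high, outer diameter 62 mm at the rim, 60 mm at 12 mm height, 44 mm at the foot, wall 4 mm, about 0.09 kg, standing mouth up on the counter. Origin: centre of its underside; z up along its axis. One of two alike. Belongs in the two-bay tray.
- dish_b: small dipping-sauce dish, white glazed ceramic, low and wide with steep sides: 34 mm high, outer diameter 62 mm at the rim, 60 mm at 12 mm height, 44 mm at the foot, wall 4 mm, about 0.09 kg, standing mouth up on the counter. Origin: centre of its underside; z up along its axis. One of two alike. Belongs in the two-bay tray.
- spoon: white ceramic soup spoon, 128 mm long, 0.06 kg, bowl up, handle roughly towards the robot. Origin: underside, mid-length; x from handle to bowl, z up. Round flat-footed bowl centred at x +41 mm: 26 high, diameter 46 at rim, 44 at 10 mm height, 34 at foot. Handle: 10 mm bar rising from the bowl (top 26 high) to its end at x -64 (top 39 high). Balances near the bowl: grip across the bowl. Belongs in the trough.
- round_tray: fixed round wooden tray, outer diameter 176 mm at the rim, 14 mm high; flat floor about 156 mm across, 4 mm above the counter; rim wall 6 mm thick. Room for the two tea cups side by side. Origin: centre of its underside; z up.
- two_bay_tray: fixed black steel tray, cork-lined floor, 92 mm (its x) by 184 mm (its y), 14 mm high, walls and floor 4 mm thick, with one 8 mm divider across its middle as high as the walls. The two square bays, 84 mm inside, are centred at y = +46 and y = -46 mm. Origin: centre of its underside; z up.
- trough: fixed black steel trough without divider, cork-lined floor, 78 mm (its x) by 184 mm (its y, lengthwise), 14 mm high, walls and floor 4 mm thick; inside 70 by 176 mm. The spoon lies along its y, bowl towards either end. Origin: centre of its underside; z up.
- brown_bowl: bystander: brown glazed bowl, 116 mm across, 55 mm high, standing at the left-hand side of the work. Origin: centre of its underside. Not to be moved.
- pink_cup: bystander: pink plastic cup, 74 mm across, 90 mm high, standing at the right-hand side of the work. Origin: centre of its underside. Not to be moved.

How it is judged:
At the end, for the whole second after the job is handed in: All flat (0.12 rad) on their tray floors (1-9 mm up), at rest, released: cups within 62 mm of the round tray's centre; one dish per bay, within 17 mm of its centre in x and y; spoon's middle within 20 mm across and 32 mm along of the trough's centre, aligned to 0.35 rad (horizontal distance between each of cup_a, cup_b and round_tray below 0.062 m and z of cup_a in the frame of round_tray between 0.001 and 0.009 m and z of cup_b in the frame of round_tray between 0.001 and 0.009 m and x of dish_a in the frame of two_bay_tray between -0.017 and 0.017 m and z of dish_a in the frame of two_bay_tray between 0.001 and 0.009 m and x of dish_b in the frame of two_bay_tray between -0.017 and 0.017 m and z of dish_b in the frame of two_bay_tray between 0.001 and 0.009 m and ((y of dish_a in the frame of two_bay_tray between 0.029 and 0.063 m and y of dish_b in the frame of two_bay_tray between -0.063 and -0.029 m) or (y of dish_a in the frame of two_bay_tray between -0.063 and -0.029 m and y of dish_b in the frame of two_bay_tray between 0.029 and 0.063 m)) and x of spoon in the frame of trough between -0.02 and 0.02 m and y of spoon in the frame of trough between -0.032 and 0.032 m and z of spoon in the frame of trough between 0.001 and 0.009 m and angle between the x axis of spoon and the y axis of trough, either way round below 0.35 rad and angle between each of cup_a, cup_b, dish_a, dish_b, spoon's own z axis and vertical below 0.12 rad and linear speed of each of cup_a, cup_b, dish_a, dish_b, spoon below 0.02 m/s and angular speed of each of cup_a, cup_b, dish_a, dish_b, spoon below 0.2 rad/s and contact force between each of cup_a, cup_b, dish_a, dish_b, spoon and the fingers below 0.05 N); the robot touches nothing.
It fails at once if the brown bowl or the pink cup is moved by more than 20 mm (distance of any of brown_bowl, pink_cup from where it was at the start of the episode above 0.02 m).
It fails at once if a piece is dropped: out of the fingers it moves faster than 0.7 m/s (a free fall of about 25 mm) ((linear speed of cup_a above 0.7 m/s and contact force between cup_a and the fingers below 0.01 N) or (linear speed of cup_b above 0.7 m/s and contact force between cup_b and the fingers below 0.01 N) or (linear speed of dish_a above 0.7 m/s and contact force between dish_a and the fingers below 0.01 N) or (linear speed of dish_b above 0.7 m/s and contact force between dish_b and the fingers below 0.01 N) or (linear speed of spoon above 0.7 m/s and contact force between spoon and the fingers below 0.01 N)).
It also fails if it takes over 102 s, if anything falls off the work surface, if the arm or the gripper's body presses on something with over 40 N, if the wrist force passes 120 N, or if a joint passes its speed limit or range.

### The arm

A 6-joint arm with a two-finger parallel gripper is mounted at the origin on the work surface. World frame = base frame: x ahead of the robot, y to its left, z up, the work surface at z = 0. Lengths are in m, angles in rad, forces in N, time in s.
With the tool pointing down it reaches from about 0.325 to 0.85 m from the base axis. Payload 4.4 kg.
Tool frame: the origin (TCP) lies on the centre line of the jaws, within the pads' length; the fingertips stand 11 mm ahead of it and the grasp point (between the pads) lies 8 mm behind it; z points along the fingers, y is the direction in which the jaws open and shut (so a half turn about z gives the same grasp; the last joint's range is limited). The gripper opens to 94 mm and grips with 3 to 60 N. Pads are 16 mm wide; open, the fingers measure 119 mm over their backs; the gripper's body (75 mm by 177 mm) begins 78 mm behind the grasp point.
Start: joints at [1.01, 0.207, 1.542, -0, 1.393, -0.15], TCP at [0.229, 0.527, 0.216] pointing down, gripper open.
Joint ranges: [-2.73, 2.73], [-0.86, 2.22], [0.23, 2.46], [-1.11, 4.25], [0.08, 2.63], [-2.82, 2.82]. Speed limits (rad/s): [2.79, 2.79, 3.14, 3.14, 3.14, 3.14].

### API

Orientations are given as a unit quaternion [w, x, y, z].
In Python, from workcell import arm, eyes gives the robot as it stands.
- The arm moves only by the tool play_rows, never from a script. Its argument "targets" is a list of rows, each a list of 3 entries, a list of its own where there are three numbers: the gripper command: -1 is fully open, 1 is shut, values between are in proportion, then the shift along the tool's x, y, z in units of 2 cm (1.0 is 2 cm), then the turn about the tool's z in units of 6 degrees (1.0 is 6 degrees). In form: [[hand, [dx, dy, dz], turn], ...]. A call has 1 to 10 rows; each row shifts and turns the pose as measured when the row begins, along the tool's axes as they then stand; what a row does not reach is not made up. A row lasts 1/12 s, in which the tool goes at most 41.7 mm and 7.16 degrees, less where a joint would pass 70% of its speed; a pose out of reach is approached as far as the arm can. A call with a number of a shift or a turn outside -1 to 1 is refused whole. A call with a gripper value outside its range is refused whole. The fingers move at their own pace and stop on an object; the grip force is fixed at half the most. Time passes only in rows, so rows that do not move let the fingers close. It gives the time, the measured TCP pose, the force and the opening at its end, in the units of the state.
- arm.get_obs(): the state, without advancing time (a new reading comes with each control period).
- eyes.grab_frame(name): name is "side" or "top"; returns (picture, depth): 400x640x3 uint8, blue, green, red; 400x640 float32, m along the optical axis (not along the pixel's ray), 0 where there is no reading.
- eyes.camera_info(name): a dict with "mtx" (3x3 intrinsics, pixels), "k1" (the pictures are not rectified: a ray, as slopes to the right and down, at radius r is drawn at 1 + k1 r^2 times it, then the intrinsics apply), "R" (3x3) and "t" (3): a world point X has camera coordinates R X + t. Camera axes: x right, y down, z forward; pixel columns grow to the right and rows downward; lengths in m; the calibration is good to about 2 mm. A picture is of the moment at which its call begins. camera_info takes no time and is no camera call.
- arm.sign_off(): hands the job in, once; it reports no verdict.
The state is a dict: "time": time; "joint_positions": joint angles; "qd": joint speeds; "joint_efforts": joint torques, N m; "position": TCP position; "tcp_rot": TCP orientation; "ft_force": force on the tool from outside, world axes, zero at the start; "ft_torque": the same for the moment, N m; "opening": finger opening in m.
Only numpy, scipy, OpenCV 4.12 (cv2) and the standard library are available. Lean on these libraries where they do the work, as an engineer would, in place of code of your own. Each camera call takes 0.05 s, during which the arm holds its last target. There are 200 camera calls.

## Working session

There is one attempt and no reset: what is moved stays moved. The work goes in short steps, Python scripts to look and compute and a tool call to move; the robot and the scene stay as the last step left them, time stands still between calls to the robot, and variables do not carry over. Pictures are saved under pics/ and viewed, about 12 in all and at most 16, crops included, and the job is handed in when it is done.

Besides the shell and the picture viewer there is one more tool, called after "Emit:" by a JSON object that holds its "api" and its "payload", one argument or row to a line. play_rows: Moves the arm, as the interface text tells. Its arguments: {"type":"object","properties":{"targets":{"type":"array"}},"required":["targets"]}

```bash
mkdir -p pics
cat > h.py <<'E'
import numpy as np, cv2
from workcell import arm, eyes
def world(name, uv, z):
    """cast pixels (N,2) onto plane z"""
    c=eyes.camera_info(name); R=np.array(c["R"]);t=np.array(c["t"]);K=np.array(c["mtx"])
    d=cv2.undistortPoints(np.float64(uv).reshape(-1,1,2),K,np.array([c["k1"],0,0,0.]))[:,0]
    d=np.c_[d,np.ones(len(d))]@R; o=-R.T@t
    return o+d*((z-o[2])/d[:,2])[:,None]
def cloud(name, depth):
    c=eyes.camera_info(name); R=np.array(c["R"]);t=np.array(c["t"]);K=np.array(c["mtx"])
    v,u=np.mgrid[:400,:640]; uv=np.c_[u.ravel(),v.ravel()].astype(float)
    d=cv2.undistortPoints(uv.reshape(-1,1,2),K,np.array([c["k1"],0,0,0.]))[:,0]
    P=(np.c_[d,np.ones(len(d))]*depth.reshape(-1,1)-t)@R
    return P.reshape(400,640,3)
E
python3 - <<'E'
from h import *
for n in("top","side"):
    im,d=eyes.grab_frame(n); cv2.imwrite(f"pics/{n}0.png",im); np.save(n+"0.npy",d)
    c=eyes.camera_info(n);print(n,np.round(-np.array(c["R"]).T@c["t"],3),np.round(c["R"],2).tolist(),c["mtx"],c["k1"])
print(arm.get_obs())
E
```

```text
top [ 0.287 -0.01   1.595] [[0.03, -1.0, 0.0], [-0.99, -0.03, -0.15], [0.15, 0.0, -0.99]] [[455.94172465   0.         316.79118781]
 [  0.         455.94172465 193.93896253]
 [  0.           0.           1.        ]] -0.022177267459956827
side [ 0.253 -0.722  0.812] [[0.94, -0.35, -0.0], [-0.25, -0.67, -0.7], [0.24, 0.65, -0.72]] [[413.52717702   0.         318.99818925]
 [  0.         413.52717702 204.49554862]
 [  0.           0.           1.        ]] -0.09561614201568966
{'time': 0.1, 'joint_positions': array([ 1.01051673e+00,  2.07334985e-01,  1.54277824e+00, -1.47896849e-05,
        1.39350735e+00, -1.50522683e-01]), 'qd': array([-1.35285837e-03, -2.06329880e-03, -3.37582942e-03, -1.28720456e-03,
       -7.22866155e-04,  7.96530881e-05]), 'joint_efforts': array([-5.27890734e-04, -3.71864176e+01, -2.82293737e+01,  6.99772546e-02,
        3.11262358e-02, -7.16230625e-05]), 'position': array([0.22872441, 0.52679146, 0.21542237]), 'tcp_rot': array([-3.46001317e-04,  2.03446773e-01,  9.79085483e-01, -9.53127061e-04]), 'ft_force': array([-0.31101405, -0.26516173, -0.2674471 ]), 'ft_torque': array([-0.03454988,  0.03569183,  0.02551106]), 'opening': 0.09384058653018228}
```

View pics/top0.png

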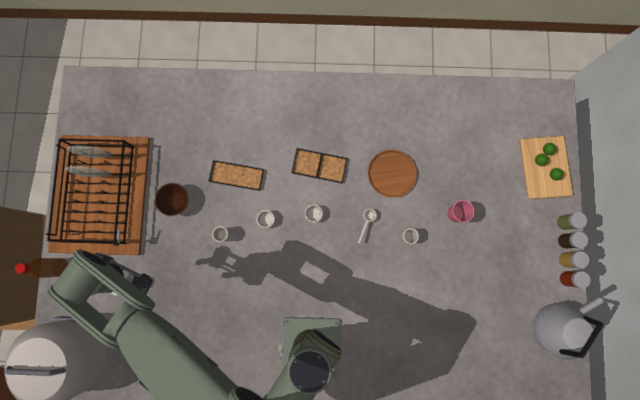

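View pics/side0.png

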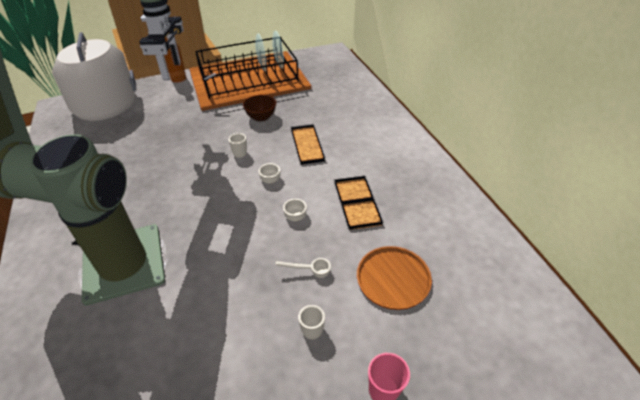

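Top view: cups at (220,234) and (411,236), dishes at (266,219) and (314,213), spoon bowl at (371,215) with the handle towards (362,242), trough (237,175), two-bay tray (320,165), round tray (393,173), brown bowl (171,199), pink cup (461,211). The side view shows the same layout, with nothing hidden.

```bash
cat > meas.py <<'E'
from h import *
def white(im):
    hsv=cv2.cvtColor(im,cv2.COLOR_BGR2HSV)
    return hsv
def comps(m,lo=30,hi=5000):
    n,l,s,c=cv2.connectedComponentsWithStats(m.astype(np.uint8),connectivity=8)
    return [(l==i) for i in range(1,n) if lo<s[i,4]<hi]
if __name__=="__main__":
  for n in("top","side"):
    im=cv2.imread(f"pics/{n}0.png"); d=np.load(n+"0.npy"); P=cloud(n,d)
    x,y,z=P[...,0],P[...,1],P[...,2]
    roi=(x>.28)&(x<.85)&(y>-.5)&(y<.5)&(d>0)
    flat=roi&(abs(z)<.01); print(n,"table z",np.round(np.percentile(z[flat],[5,50,95]),4))
    m=roi&(z>.012)&(z<.12)
    for c in comps(m):
        Q=P[c]; zt=np.percentile(Q[:,2],95)
        top=Q[Q[:,2]>zt-.012][:,:2].astype(np.float32)
        (cx,cy),r=cv2.minEnclosingCircle(top)
        v,u=np.nonzero(c)
        print("obj px(%d,%d) n=%d ztop=%.3f  circ=(%.3f,%.3f) r=%.4f col=%s"%(u.mean(),v.mean(),c.sum(),zt,cx,cy,r,im[c].mean(0).astype(int)))
    hsv=cv2.cvtColor(im,cv2.COLOR_BGR2HSV); H,S,V=cv2.split(hsv)
    wood=roi&(H<20)&(S>110)&(V>70)
    for c in comps(wood,100):
        v,u=np.nonzero(c); W=world(n,np.c_[u,v],.004)[:,:2].astype(np.float32)
        r=cv2.minAreaRect(W); print("wood px(%d,%d) n=%d"%(u.mean(),v.mean(),c.sum()),"rect",np.round(r[0],3),np.round(r[1],3),round(r[2],1),"mean",W.mean(0).round(3), "circ",np.round(cv2.minEnclosingCircle(W)[1],3))
    # black rims at z=.014
    blk=roi&(V<60)&(x>.5)
    for c in comps(cv2.morphologyEx(blk.astype(np.uint8),cv2.MORPH_CLOSE,np.ones((3,3)))>0,60):
        v,u=np.nonzero(c); W=world(n,np.c_[u,v],.014)[:,:2].astype(np.float32)
        r=cv2.minAreaRect(W); print("blk px(%d,%d) n=%d"%(u.mean(),v.mean(),c.sum()),"rect",np.round(r[0],3),np.round(r[1],3),round(r[2],1))
E
python3 meas.py
```

```text
top table z [-0.0052  0.0009  0.0072]
obj px(318,162) n=44 ztop=0.020  circ=(0.631,-0.014) r=0.0393 col=[47 60 77]
obj px(411,162) n=36 ztop=0.021  circ=(0.638,-0.335) r=0.0396 col=[ 58  87 131]
obj px(178,197) n=269 ztop=0.059  circ=(0.484,0.486) r=0.0574 col=[28 37 58]
obj px(396,194) n=38 ztop=0.021  circ=(0.531,-0.286) r=0.0430 col=[ 55  87 133]
obj px(453,211) n=129 ztop=0.093  circ=(0.466,-0.492) r=0.0361 col=[ 97  83 148]
obj px(312,211) n=95 ztop=0.040  circ=(0.450,0.003) r=0.0310 col=[144 153 162]
obj px(365,223) n=129 ztop=0.038  circ=(0.413,-0.175) r=0.0621 col=[149 159 169]
obj px(263,218) n=103 ztop=0.039  circ=(0.427,0.168) r=0.0309 col=[138 146 155]
obj px(219,233) n=142 ztop=0.064  circ=(0.369,0.315) r=0.0267 col=[114 122 129]
obj px(410,235) n=138 ztop=0.065  circ=(0.381,-0.326) r=0.0272 col=[133 141 150]
wood px(306,162) n=562 rect [0.632 0.03 ] [0.086 0.085] 80.1 mean [0.632 0.03 ] circ 0.057
wood px(391,173) n=1817 rect [ 0.604 -0.274] [0.166 0.171] 1.6 mean [ 0.603 -0.273] circ 0.087
wood px(331,167) n=562 rect [ 0.616 -0.06 ] [0.085 0.085] 80.0 mean [ 0.616 -0.0
[... 815 characters left out ...]
) r=0.0372 col=[ 95  75 159]
wood px(307,143) n=741 rect [0.58  0.282] [0.168 0.073] 81.2 mean [0.579 0.278] circ 0.088
wood px(353,189) n=584 rect [0.632 0.035] [0.078 0.088] 80.6 mean [0.631 0.034] circ 0.053
wood px(361,213) n=693 rect [ 0.616 -0.056] [0.078 0.087] 80.0 mean [ 0.616 -0.057] circ 0.054
wood px(393,277) n=3682 rect [ 0.604 -0.268] [0.173 0.173] 68.9 mean [ 0.603 -0.27 ] circ 0.089
blk px(271,108) n=61 rect [0.525 0.5  ] [0.108 0.016] 63.7
blk px(312,161) n=80 rect [0.562 0.179] [0.016 0.071] 81.4
blk px(349,179) n=73 rect [0.634 0.066] [0.014 0.088] 80.9
blk px(356,200) n=123 rect [ 0.618 -0.026] [0.03 0.09] 82.5
blk px(364,225) n=104 rect [ 0.605 -0.104] [0.018 0.09 ] 80.7
```

```bash
cat >> h.py <<'E'
def yaw():
    w,x,y,z=arm.get_obs()["tcp_rot"]; return np.arctan2(1-2*(x*x+z*z),2*(x*y-w*z))
def to(x,y,z,yw=0.0):
    """print state and the shift (tool axes, units) and turn to reach x,y,z,yaw of tool y"""
    o=arm.get_obs(); w,a,b,c=o["tcp_rot"]
    from scipy.spatial.transform import Rotation as Ro
    R=Ro.from_quat([a,b,c,w]).as_matrix(); e=np.array([x,y,z])-o["position"]
    ps=yaw(); dyaw=(np.degrees(yw-ps)+180)%360-180
    print("t=%.2f pos=%s yaw=%.1f tilt=%.2f open=%.4f F=%s"%(o["time"],o["position"].round(4),np.degrees(ps),np.degrees(np.arccos(-R[2,2])),o["opening"],o["ft_force"].round(1)))
    print("shift units tool",(R.T@e/.02).round(2)," world-aligned(y,x,-z)",(e[[1,0,2]]*[1,1,-1]/.02).round(2)," turn",round(-dyaw/6,2))
E
python3 - <<'E'
from h import *
for n in("top","side"):
    im=cv2.imread(f"pics/{n}0.png"); P=cloud(n,np.load(n+"0.npy"))
    hsv=cv2.cvtColor(im,cv2.COLOR_BGR2HSV)
    x,y,z=np.moveaxis(P,2,0)
    m=(x>.33)&(x<.5)&(y>-.26)&(y<-.1)&(z>.012)&(hsv[...,2]>100)
    Q=P[m]; hb=Q[Q[:,0]>.425]; hh=Q[Q[:,0]<.40]
    print(n,"bowl",np.round(cv2.minEnclosingCircle(hb[:,:2].astype(np.float32)),3) if 0 else cv2.minEnclosingCircle(hb[:,:2].astype(np.float32)))
    f=cv2.fitLine(hh[:,:2].astype(np.float32),cv2.DIST_L2,0,.01,.01).ravel(); print("handle line",f.round(3),"angle",np.degrees(np.arctan2(f[1],f[0])).round(1),"min x pt",hh[hh[:,0].argmin()].round(3),"n",len(hh))
    b=np.array(cv2.minEnclosingCircle(hb[:,:2].astype(np.float32))[0]); h=hh[:,:2].mean(0); print("bowl-handle angle",np.degrees(np.arctan2(*(b-h)[::-1])).round(1))
to(.3685,.315,.20)
E
```

```text
top bowl ((0.4457072615623474, -0.20222795009613037), 0.03359075263142586)
handle line [ 0.937 -0.349  0.377 -0.164] angle -20.4 min x pt [ 0.354 -0.157  0.037] n 43
bowl-handle angle -29.0
side bowl ((0.44778522849082947, -0.1916007548570633), 0.023384939879179)
handle line [ 0.93  -0.368  0.375 -0.166] angle -21.6 min x pt [ 0.352 -0.158  0.032] n 94
bowl-handle angle -19.2
t=0.10 pos=[0.2287 0.5268 0.2154] yaw=66.5 tilt=0.12 open=0.0938 F=[-0.3 -0.3 -0.3]
shift units tool [-10.63  -6.93   0.78]  world-aligned(y,x,-z) [-10.59   6.99   0.77]  turn 11.09
```

Emit:
{"api": "play_rows", "payload": {
  "targets": [
    [-1,[-1,0,0],1],
    [-1,[-1,0,0],1],
    [-1,[-1,0,0],1],
    [-1,[-1,0,0],1],
    [-1,[-1,0,0],1],
    [-1,[-1,0,0],1],
    [-1,[-1,0,0],1],
    [-1,[-1,0,0],1],
    [-1,[-1,0,0],1],
    [-1,[-1,0,0],1]
  ]
}}

```text
time: 0.93
position: [0.3478, 0.372, 0.2089]
tcp_rot: [-0.0, 0.682, 0.732, -0.007]
ft_force: [0.1, -0.8, 0.8]
opening: 0.094
```

```bash
python3 -c "
from h import *
to(.3685,.315,.12)"
```

```text
t=0.93 pos=[0.3478 0.372  0.2089] yaw=4.1 tilt=0.75 open=0.0940 F=[ 0.1 -0.8  0.8]
shift units tool [-2.88  0.87  4.46]  world-aligned(y,x,-z) [-2.85  1.03  4.45]  turn 0.68
```

Emit:
{"api": "play_rows", "payload": {
  "targets": [
    [-1,[-1,0.3,0.9],0.7],
    [-1,[-1,0.3,0.9],0],
    [-1,[-0.8,0.3,0.9],0],
    [-1,[0,0,0.9],0],
    [-1,[0,0,0],0]
  ]
}}

```text
time: 1.35
position: [0.3675, 0.3094, 0.1347]
tcp_rot: [0.0, 0.712, 0.702, -0.006]
ft_force: [-0.5, -0.7, -0.4]
opening: 0.0937
```

```bash
python3 -c "
from h import *
to(.3685,.315,.032)"
```

```text
t=1.35 pos=[0.3675 0.3094 0.1347] yaw=-0.8 tilt=0.73 open=0.0937 F=[-0.5 -0.7 -0.4]
shift units tool [0.33 0.09 5.13]  world-aligned(y,x,-z) [0.28 0.05 5.14]  turn -0.14
```

Emit:
{"api": "play_rows", "payload": {
  "targets": [
    [-1,[0.3,0.1,1],0],
    [-1,[0,0,1],0],
    [-1,[0,0,1],0],
    [-1,[0,0,1],0],
    [-1,[0,0,0.8],0],
    [-1,[0,0,0.3],0],
    [-1,[0,0,0],0]
  ]
}}

```text
time: 1.93
position: [0.3708, 0.3174, 0.0326]
tcp_rot: [0.001, 0.712, 0.702, -0.004]
ft_force: [-0.7, 0.4, 1.0]
opening: 0.094
```

```bash
python3 -c "
from h import *
to(.3685,.315,.032)
im,d=eyes.grab_frame('side');cv2.imwrite('pics/s1.png',cv2.resize(im[80:230,160:360],None,fx=3,fy=3))"
```

```text
t=1.93 pos=[0.3708 0.3174 0.0326] yaw=-0.8 tilt=0.50 open=0.0940 F=[-0.7  0.4  1. ]
shift units tool [-0.12 -0.12  0.03]  world-aligned(y,x,-z) [-0.12 -0.12  0.03]  turn -0.13
```

View pics/s1.png

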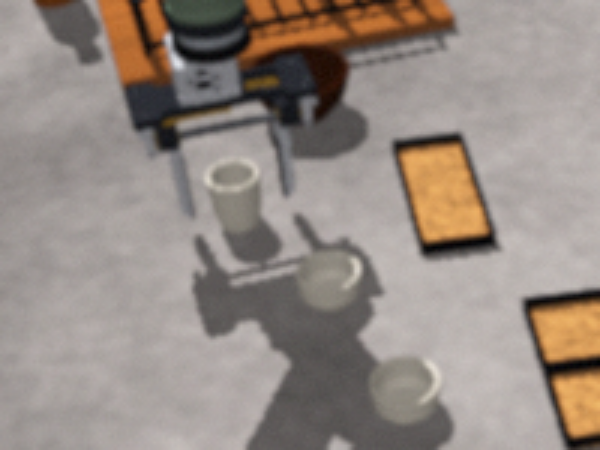

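The crop shows cup_a at (232,195) between the fingers at (188,200) and (288,180), roughly centred, so I'm closing.

Emit:
{"api": "play_rows", "payload": {
  "targets": [
    [1,[-0.12,-0.1,0],0],
    [1,[0,0,0],0],
    [1,[0,0,0],0],
    [1,[0,0,0],0],
    [1,[0,0,0],0],
    [1,[0,0,0],0],
    [1,[0,0,0],0]
  ]
}}

```text
time: 2.57
position: [0.3727, 0.3179, 0.0392]
tcp_rot: [0.002, 0.712, 0.703, 0.001]
ft_force: [-0.5, 0.7, -1.4]
opening: 0.0525
```

Emit:
{"api": "play_rows", "payload": {
  "targets": [
    [1,[0,0,-0.3],0],
    [1,[0,0,-0.7],0],
    [1,[0,0,-1],0],
    [1,[0,0,-1],0],
    [1,[0,0,-1],0],
    [1,[0,0,-1],0],
    [1,[0,0,-1],0]
  ]
}}

```text
time: 3.15
position: [0.3668, 0.3144, 0.1588]
tcp_rot: [0.0, 0.712, 0.703, -0.007]
ft_force: [0.4, -0.7, -1.1]
opening: 0.0525
```

```bash
python3 -c "
from h import *
to(.604,-.238,.14)"
```

```text
t=3.15 pos=[0.3668 0.3144 0.1588] yaw=-0.7 tilt=0.80 open=0.0525 F=[ 0.4 -0.7 -1.1]
shift units tool [-27.46  12.22   1.09]  world-aligned(y,x,-z) [-27.62  11.86   0.94]  turn -0.12
```

Emit:
{"api": "play_rows", "payload": {
  "targets": [
    [1,[-0.5,0.2,0],0],
    [1,[-1,0.45,0],0],
    [1,[-1,0.45,0],0],
    [1,[-1,0.45,0],0],
    [1,[-1,0.45,0],0],
    [1,[-1,0.45,0],0],
    [1,[-1,0.45,0],0],
    [1,[-1,0.45,0],0],
    [1,[-1,0.45,0],0],
    [1,[-1,0.45,0],0]
  ]
}}

```text
time: 3.98
position: [0.451, 0.1133, 0.1575]
tcp_rot: [-0.0, 0.709, 0.706, -0.006]
ft_force: [0.4, -0.8, -1.6]
opening: 0.0531
```

Emit:
{"api": "play_rows", "payload": {
  "targets": [
    [1,[-1,0.45,0],0],
    [1,[-1,0.45,0],0],
    [1,[-1,0.45,0],0],
    [1,[-1,0.45,0],0],
    [1,[-1,0.45,0],0],
    [1,[-1,0.45,0],0],
    [1,[-1,0.45,0],0],
    [1,[-1,0.45,0],0],
    [1,[-1,0.45,0],0],
    [1,[-1,0.45,0],0]
  ]
}}

```text
time: 4.82
position: [0.5316, -0.1055, 0.1441]
tcp_rot: [-0.007, 0.71, 0.704, -0.013]
ft_force: [-0.2, -1.3, -0.4]
opening: 0.0526
```

```bash
python3 -c "
from h import *
to(.604,-.238,.10)"
```

```text
t=4.82 pos=[ 0.5316 -0.1055  0.1441] yaw=-0.5 tilt=1.74 open=0.0526 F=[-0.2 -1.3 -0.4]
shift units tool [-6.57  3.74  2.15]  world-aligned(y,x,-z) [-6.62  3.62  2.2 ]  turn -0.08
```

Emit:
{"api": "play_rows", "payload": {
  "targets": [
    [1,[-1,0.55,0.1],0],
    [1,[-1,0.55,0.1],0],
    [1,[-1,0.55,0.1],0],
    [1,[-1,0.55,0.1],0],
    [1,[-1,0.5,0.1],0],
    [1,[-0.7,0.4,0.2],0],
    [1,[-0.3,0.2,0.2],0],
    [1,[0,0,0],0],
    [1,[0,0,0],0]
  ]
}}

```text
time: 5.57
position: [0.5876, -0.2415, 0.1099]
tcp_rot: [-0.015, 0.713, 0.701, -0.018]
ft_force: [0.3, 0.3, -1.3]
opening: 0.0527
```

```bash
python3 -c "
from h import *
to(.604,-.238,.041)
im,d=eyes.grab_frame('side');cv2.imwrite('pics/s2.png',cv2.resize(im[150:350,250:500],None,fx=3,fy=3))"
```

```text
t=5.57 pos=[ 0.5876 -0.2415  0.1099] yaw=-1.0 tilt=2.70 open=0.0527 F=[ 0.3  0.3 -1.3]
shift units tool [0.2  0.98 3.4 ]  world-aligned(y,x,-z) [0.17 0.82 3.45]  turn -0.16
```

View pics/s2.png

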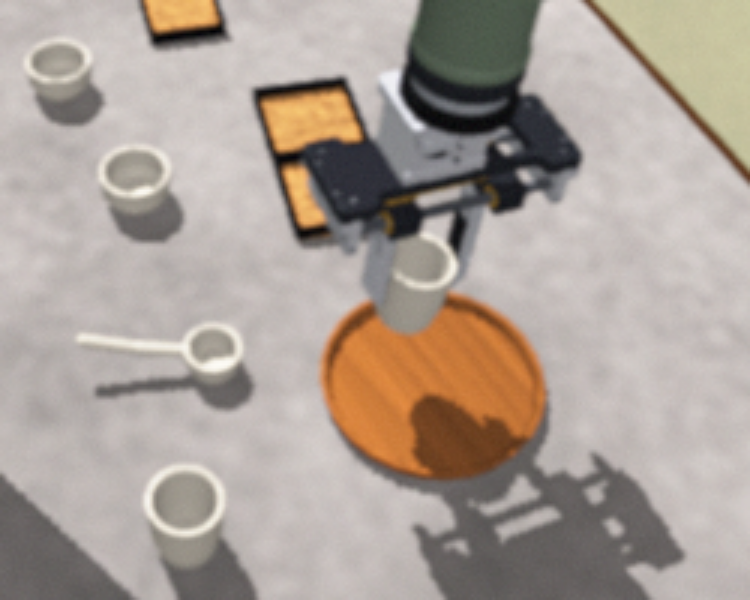

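Crop 5 of the viewed set: cup_a is held upright at (415,290), above the near part of the tray.

Emit:
{"api": "play_rows", "payload": {
  "targets": [
    [1,[0.2,0.9,0.5],0],
    [1,[0,0,0.8],0],
    [1,[0,0,0.8],0],
    [1,[0,0,0.5],0],
    [1,[0,0,0.2],0],
    [1,[0,0,0],0]
  ]
}}

```text
time: 6.12
position: [0.6017, -0.2318, 0.0528]
tcp_rot: [-0.016, 0.711, 0.703, -0.018]
ft_force: [-0.0, 0.1, -0.8]
opening: 0.0525
```

```bash
cat >> h.py <<'E'
def tz():
    w,a,b,c=arm.get_obs()["tcp_rot"]
    from scipy.spatial.transform import Rotation as Ro
    R=Ro.from_quat([a,b,c,w]).as_matrix(); print("tool z",R[:,2].round(3), "q",arm.get_obs()["joint_positions"].round(2))
E
python3 -c "
from h import *
to(.604,-.238,.041);tz()"
```

```text
t=6.12 pos=[ 0.6017 -0.2318  0.0528] yaw=-0.6 tilt=2.72 open=0.0525 F=[-0.   0.1 -0.8]
shift units tool [-0.31  0.15  0.58]  world-aligned(y,x,-z) [-0.31  0.12  0.59]  turn -0.11
tool z [-0.047 -0.003 -0.999] q [-0.49  0.54  1.45 -0.03  1.19 -0.47]
```

Emit:
{"api": "play_rows", "payload": {
  "targets": [
    [1,[-0.3,0.15,0.2],0],
    [1,[0,0,0.2],0],
    [1,[0,0,0.1],0],
    [1,[0,0,0.1],0]
  ]
}}

```text
time: 6.45
position: [0.6054, -0.2385, 0.0436]
tcp_rot: [-0.014, 0.71, 0.703, -0.018]
ft_force: [-3.6, 1.4, 12.3]
opening: 0.0527
```

```bash
python3 -c "
from h import *
to(.604,-.238,.041)
im,d=eyes.grab_frame('side');cv2.imwrite('pics/s3.png',cv2.resize(im[210:330,330:480],None,fx=5,fy=5))"
```

```text
t=6.45 pos=[ 0.6054 -0.2385  0.0436] yaw=-0.6 tilt=2.58 open=0.0527 F=[-3.6  1.4 12.3]
shift units tool [ 0.03 -0.07  0.14]  world-aligned(y,x,-z) [ 0.03 -0.07  0.13]  turn -0.1
```

View pics/s3.png

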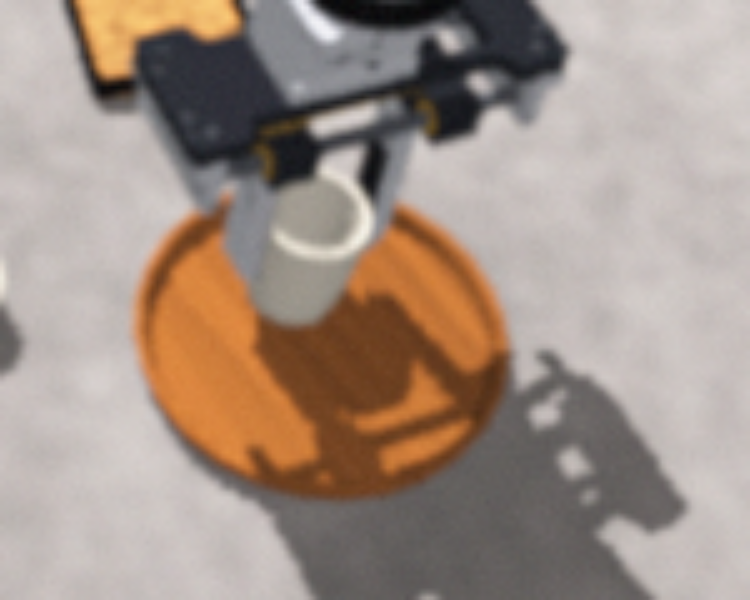

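Cup_a is in contact with the tray floor (12 N up), standing at (310,270) in the crop, inside the rim. Releasing.

Emit:
{"api": "play_rows", "payload": {
  "targets": [
    [0,[0,0,0],0],
    [-0.5,[0,0,0],0],
    [-1,[0,0,0],0],
    [-1,[0,0,0],0],
    [-1,[0,0,0],0],
    [-1,[0,0,-0.3],0],
    [-1,[0,0,-0.8],0],
    [-1,[0,0,-1],0],
    [-1,[0,0,-1],0],
    [-1,[0,0,-1],0]
  ]
}}

```text
time: 7.33
position: [0.6066, -0.2374, 0.1255]
tcp_rot: [-0.018, 0.711, 0.703, -0.019]
ft_force: [-0.4, 0.2, -0.5]
opening: 0.094
```

```bash
python3 -c "
from h import *
to(.3805,-.3265,.12);tz()"
```

```text
t=7.33 pos=[ 0.6066 -0.2374  0.1255] yaw=-0.6 tilt=2.94 open=0.0940 F=[-0.4  0.2 -0.5]
shift units tool [ -4.58 -11.23   0.86]  world-aligned(y,x,-z) [ -4.45 -11.31   0.27]  turn -0.1
tool z [-0.051 -0.001 -0.999] q [-0.49  0.48  1.38 -0.03  1.33 -0.48]
```

Emit:
{"api": "play_rows", "payload": {
  "targets": [
    [-1,[-0.3,-0.8,-0.5],0],
    [-1,[-0.4,-1,0],0],
    [-1,[-0.4,-1,0],0],
    [-1,[-0.4,-1,0],0],
    [-1,[-0.4,-1,0],0],
    [-1,[-0.4,-1,0],0],
    [-1,[-0.4,-1,0],0],
    [-1,[-0.4,-1,0],0],
    [-1,[-0.4,-1,0],0],
    [-1,[-0.4,-1,0],0]
  ]
}}

```text
time: 8.17
position: [0.4133, -0.3181, 0.1587]
tcp_rot: [-0.005, 0.708, 0.706, -0.015]
ft_force: [0.4, 0.0, 0.0]
opening: 0.0941
```

```bash
python3 -c "
from h import *
to(.3805,-.3265,.12);tz()"
```

```text
t=8.17 pos=[ 0.4133 -0.3181  0.1587] yaw=-0.2 tilt=1.84 open=0.0941 F=[0.4 0.  0. ]
shift units tool [-0.4  -1.58  1.99]  world-aligned(y,x,-z) [-0.42 -1.64  1.93]  turn -0.03
tool z [-0.029 -0.015 -0.999] q [-0.8   0.16  1.72 -0.03  1.27 -0.79]
```

Emit:
{"api": "play_rows", "payload": {
  "targets": [
    [-1,[-0.3,-0.9,0.8],0],
    [-1,[-0.1,-0.5,1],0],
    [-1,[0,0,0.9],0],
    [-1,[0,0,0],0]
  ]
}}

```text
time: 8.5
position: [0.3807, -0.3312, 0.1091]
tcp_rot: [-0.0, 0.71, 0.704, -0.016]
ft_force: [-1.3, 0.2, -0.3]
opening: 0.0939
```

```bash
python3 -c "
from h import *
to(.3805,-.3265,.032);tz()"
```

```text
t=8.50 pos=[ 0.3807 -0.3312  0.1091] yaw=-0.5 tilt=1.86 open=0.0939 F=[-1.3  0.2 -0.3]
shift units tool [0.32 0.08 3.85]  world-aligned(y,x,-z) [ 0.23 -0.01  3.85]  turn -0.08
tool z [-0.023 -0.022 -0.999] q [-0.87  0.18  1.81 -0.04  1.15 -0.84]
```

Emit:
{"api": "play_rows", "payload": {
  "targets": [
    [-1,[0.3,0,0.8],0],
    [-1,[0,0,0.9],0],
    [-1,[0,0,0.9],0],
    [-1,[0,0,0.7],0],
    [-1,[0,0,0.3],0],
    [-1,[0,0,0],0]
  ]
}}

```text
time: 9.0
position: [0.3835, -0.3305, 0.0416]
tcp_rot: [0.005, 0.71, 0.704, -0.016]
ft_force: [0.5, 0.9, 0.2]
opening: 0.0939
```

```bash
python3 -c "
from h import *
to(.3805,-.3265,.032);tz()"
```

```text
t=9.00 pos=[ 0.3835 -0.3305  0.0416] yaw=-0.4 tilt=1.97 open=0.0939 F=[0.5 0.9 0.2]
shift units tool [ 0.21 -0.15  0.47]  world-aligned(y,x,-z) [ 0.2  -0.15  0.48]  turn -0.07
tool z [-0.016 -0.03  -0.999] q [-0.86  0.28  1.86 -0.04  0.99 -0.83]
```

Emit:
{"api": "play_rows", "payload": {
  "targets": [
    [-1,[0.2,-0.1,0.4],0],
    [-1,[0.1,0,0.2],0],
    [1,[0,0,0],0],
    [1,[0,0,0],0],
    [1,[0,0,0],0],
    [1,[0,0,0],0],
    [1,[0,0,0],0],
    [1,[0,0,0],0],
    [1,[0,0,0],0]
  ]
}}

```text
time: 9.75
position: [0.3846, -0.3272, 0.0337]
tcp_rot: [0.009, 0.709, 0.705, -0.017]
ft_force: [-0.2, -0.3, -1.4]
opening: 0.0523
```

Emit:
{"api": "play_rows", "payload": {
  "targets": [
    [1,[0,0,-0.3],0],
    [1,[0,0,-0.7],0],
    [1,[0,0,-1],0],
    [1,[0,0,-1],0],
    [1,[0,0,-1],0],
    [1,[0,0,-1],0],
    [1,[0,0,-1],0]
  ]
}}

```text
time: 10.33
position: [0.382, -0.3183, 0.1537]
tcp_rot: [0.002, 0.71, 0.704, -0.016]
ft_force: [1.0, 0.0, -1.1]
opening: 0.0524
```

```bash
python3 -c "
from h import *
to(.604,-.310,.14);tz()"
```

```text
t=10.33 pos=[ 0.382  -0.3183  0.1537] yaw=-0.4 tilt=1.84 open=0.0524 F=[ 1.   0.  -1.1]
shift units tool [ 0.51 11.11  0.45]  world-aligned(y,x,-z) [ 0.41 11.1   0.68]  turn -0.07
tool z [-0.02  -0.025 -0.999] q [-0.85  0.1   1.8  -0.03  1.24 -0.83]
```

Emit:
{"api": "play_rows", "payload": {
  "targets": [
    [1,[0,0.6,0],0],
    [1,[0,1,0.1],0],
    [1,[0,1,0.1],0],
    [1,[0,1,0.1],0],
    [1,[0,1,0.1],0],
    [1,[0,1,0.1],0],
    [1,[0,1,0.1],0],
    [1,[0,1,0.1],0],
    [1,[0,1,0.1],0],
    [1,[0,1,0.1],0]
  ]
}}

```text
time: 11.17
position: [0.5856, -0.3202, 0.1307]
tcp_rot: [0.005, 0.711, 0.703, -0.016]
ft_force: [0.1, 0.2, -0.6]
opening: 0.0527
```

```bash
python3 -c "
from h import *
to(.604,-.310,.10);tz()"
```

```text
t=11.17 pos=[ 0.5856 -0.3202  0.1307] yaw=-0.7 tilt=1.87 open=0.0527 F=[ 0.1  0.2 -0.6]
shift units tool [0.56 0.94 1.51]  world-aligned(y,x,-z) [0.51 0.92 1.54]  turn -0.12
tool z [-0.015 -0.029 -0.999] q [-0.61  0.47  1.38 -0.03  1.29 -0.59]
```

Emit:
{"api": "play_rows", "payload": {
  "targets": [
    [1,[0.3,0.5,0.5],0],
    [1,[0.2,0.1,0.8],0],
    [1,[0,0,0.8],0],
    [1,[0,0,0.8],0],
    [1,[0,0,0.5],0],
    [1,[0,0,0.2],0],
    [1,[0,0,0],0]
  ]
}}

```text
time: 11.75
position: [0.6042, -0.3067, 0.0448]
tcp_rot: [0.002, 0.71, 0.704, -0.014]
ft_force: [-1.4, 0.6, -1.4]
opening: 0.0525
```

```bash
python3 -c "
from h import *
to(.604,-.310,.038);tz()"
```

```text
t=11.75 pos=[ 0.6042 -0.3067  0.0448] yaw=-0.4 tilt=1.67 open=0.0525 F=[-1.4  0.6 -1.4]
shift units tool [-0.16 -0.    0.35]  world-aligned(y,x,-z) [-0.17 -0.01  0.34]  turn -0.07
tool z [-0.017 -0.023 -1.   ] q [-0.58  0.59  1.39 -0.03  1.16 -0.56]
```

Emit:
{"api": "play_rows", "payload": {
  "targets": [
    [1,[-0.15,0,0.15],0],
    [1,[0,0,0.12],0],
    [1,[0,0,0.1],0]
  ]
}}

```text
time: 12.0
position: [0.6048, -0.3106, 0.0379]
tcp_rot: [0.003, 0.71, 0.704, -0.014]
ft_force: [-0.1, 0.1, -0.9]
opening: 0.0523
```

```bash
python3 -c "
from h import *
to(.604,-.310,.038)"
```

```text
t=12.00 pos=[ 0.6048 -0.3106  0.0379] yaw=-0.5 tilt=1.66 open=0.0523 F=[-0.1  0.1 -0.9]
shift units tool [ 0.03 -0.04 -0.01]  world-aligned(y,x,-z) [ 0.03 -0.04 -0.01]  turn -0.08
```

Not touching yet; a little further.

Emit:
{"api": "play_rows", "payload": {
  "targets": [
    [1,[0,0,0.1],0],
    [1,[0,0,0.1],0]
  ]
}}

```text
time: 12.17
position: [0.6053, -0.3111, 0.0377]
tcp_rot: [0.003, 0.71, 0.704, -0.014]
ft_force: [-2.0, 1.2, 4.9]
opening: 0.0524
```

Contact at 4.9 N. Releasing and lifting, then a look.

Emit:
{"api": "play_rows", "payload": {
  "targets": [
    [0,[0,0,0],0],
    [-0.5,[0,0,0],0],
    [-1,[0,0,0],0],
    [-1,[0,0,0],0],
    [-1,[0,0,0],0],
    [-1,[0,0,-0.3],0],
    [-1,[0,0,-0.8],0],
    [-1,[0,0,-1],0],
    [-1,[0,0,-1],0],
    [-1,[0,0,-1],0]
  ]
}}

```text
time: 13.0
position: [0.6042, -0.3086, 0.1204]
tcp_rot: [0.001, 0.71, 0.704, -0.015]
ft_force: [-0.6, -0.1, 0.5]
opening: 0.0942
```

```bash
python3 -c "
from h import *
to(.4478,-.1916,.12,np.radians(70));tz()
im,d=eyes.grab_frame('side');cv2.imwrite('pics/s4.png',cv2.resize(im[200:390,240:480],None,fx=3,fy=3))"
```

```text
t=13.00 pos=[ 0.6042 -0.3086  0.1204] yaw=-0.6 tilt=1.68 open=0.0942 F=[-0.6 -0.1  0.5]
shift units tool [ 5.78 -7.88  0.05]  world-aligned(y,x,-z) [ 5.85 -7.82  0.02]  turn -11.76
tool z [-0.02  -0.022 -1.   ] q [-0.59  0.51  1.34 -0.03  1.29 -0.57]
```

View pics/s4.png

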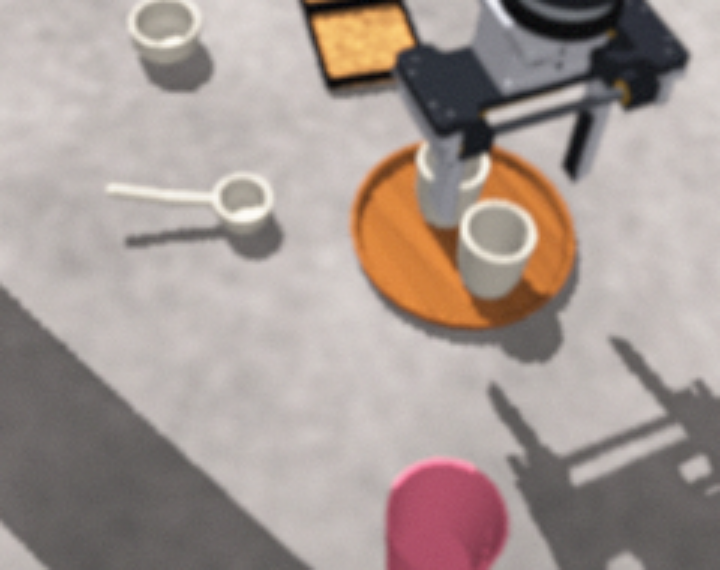

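Both cups stand upright in the tray at (450,185) and (495,250), and the spoon is undisturbed at (245,205). On to the spoon.

Emit:
{"api": "play_rows", "payload": {
  "targets": [
    [-1,[0.8,-0.3,0],-1],
    [-1,[0.8,-0.3,0],-1],
    [-1,[0.8,-0.3,0],-1],
    [-1,[0.8,-0.3,0],-1],
    [-1,[0.8,-0.3,0],-1],
    [-1,[0.8,-0.3,0],-1],
    [-1,[0.8,-0.3,0],-1],
    [-1,[0.8,-0.3,0],-1],
    [-1,[0.8,-0.3,0],-1],
    [-1,[0.8,-0.3,0],-1]
  ]
}}

```text
time: 13.88
position: [0.4875, -0.2007, 0.1269]
tcp_rot: [0.006, 0.239, 0.971, -0.017]
ft_force: [-0.1, 0.5, -0.6]
opening: 0.0939
```

```bash
python3 -c "
from h import *
to(.4478,-.1916,.10,np.radians(70));tz()"
```

```text
t=13.88 pos=[ 0.4875 -0.2007  0.1269] yaw=62.3 tilt=2.03 open=0.0939 F=[-0.1  0.5 -0.6]
shift units tool [ 1.99 -0.48  1.32]  world-aligned(y,x,-z) [ 0.45 -1.98  1.34]  turn -1.28
tool z [ 0.003 -0.035 -0.999] q [-0.54  0.19  1.76 -0.03  1.17 -1.61]
```

Emit:
{"api": "play_rows", "payload": {
  "targets": [
    [-1,[0.9,-0.2,0.3],-1],
    [-1,[0.7,-0.1,0.5],-0.2],
    [-1,[0.2,0,0.6],0],
    [-1,[0,0,0],0],
    [-1,[0,0,0],0]
  ]
}}

```text
time: 14.3
position: [0.4479, -0.1903, 0.0977]
tcp_rot: [0.005, 0.172, 0.985, -0.017]
ft_force: [0.4, -0.0, 0.3]
opening: 0.0938
```

```bash
python3 -c "
from h import *
im,d=eyes.grab_frame('side')
to(.4478,-.1916,.023,np.radians(70));tz()
cv2.imwrite('pics/s5.png',cv2.resize(im[180:330,240:440],None,fx=4,fy=4))"
```

```text
t=14.35 pos=[ 0.4478 -0.1902  0.0976] yaw=70.1 tilt=2.06 open=0.0939 F=[-0.1 -0.1 -0.2]
shift units tool [0.04 0.06 3.73]  world-aligned(y,x,-z) [-0.07 -0.    3.73]  turn 0.02
tool z [ 0.003 -0.036 -0.999] q [-0.56  0.15  1.88 -0.03  1.09 -1.77]
```

View pics/s5.png

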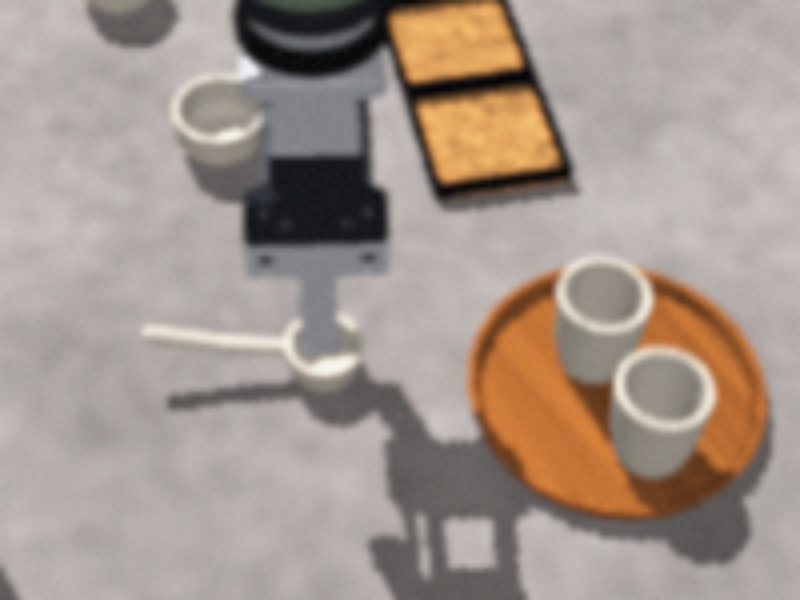

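The gripper stands over the spoon bowl (325,350), aligned across it. Descending.

Emit:
{"api": "play_rows", "payload": {
  "targets": [
    [-1,[0,0,0.8],0],
    [-1,[0,0,0.9],0],
    [-1,[0,0,0.9],0],
    [-1,[0,0,0.6],0],
    [-1,[0,0,0.2],0],
    [-1,[0,0,0],0]
  ]
}}

```text
time: 14.85
position: [0.4572, -0.1976, 0.0332]
tcp_rot: [0.012, 0.172, 0.985, -0.02]
ft_force: [-0.7, -0.6, -0.1]
opening: 0.094
```

```bash
python3 -c "
from h import *
to(.4478,-.1916,.023,np.radians(70));tz()"
```

```text
t=14.85 pos=[ 0.4572 -0.1976  0.0332] yaw=70.1 tilt=2.68 open=0.0940 F=[-0.7 -0.6 -0.1]
shift units tool [0.56 0.14 0.49]  world-aligned(y,x,-z) [ 0.3  -0.47  0.51]  turn 0.02
tool z [ 0.016 -0.044 -0.999] q [-0.56  0.26  1.9  -0.03  0.94 -1.77]
```

Emit:
{"api": "play_rows", "payload": {
  "targets": [
    [-1,[0.5,0.1,0.3],0],
    [-1,[0.15,0.1,0.2],0],
    [-1,[0,0,0],0]
  ]
}}

```text
time: 15.1
position: [0.4497, -0.1915, 0.0249]
tcp_rot: [0.014, 0.172, 0.985, -0.021]
ft_force: [-0.7, 0.6, -0.2]
opening: 0.0937
```

```bash
python3 -c "
from h import *
to(.4478,-.1916,.023,np.radians(70));tz()"
```

```text
t=15.10 pos=[ 0.4497 -0.1915  0.0249] yaw=70.1 tilt=2.94 open=0.0937 F=[-0.7  0.6 -0.2]
shift units tool [ 0.09 -0.03  0.09]  world-aligned(y,x,-z) [-0.   -0.1   0.09]  turn 0.02
tool z [ 0.021 -0.047 -0.999] q [-0.56  0.26  1.93 -0.04  0.91 -1.76]
```

Emit:
{"api": "play_rows", "payload": {
  "targets": [
    [1,[0.1,0,0.1],0],
    [1,[0,0,0],0],
    [1,[0,0,0],0],
    [1,[0,0,0],0],
    [1,[0,0,0],0],
    [1,[0,0,0],0],
    [1,[0,0,0],0],
    [1,[0,0,0],0]
  ]
}}

```text
time: 15.77
position: [0.4518, -0.1931, 0.0264]
tcp_rot: [0.018, 0.172, 0.985, -0.023]
ft_force: [-0.2, 0.2, -1.3]
opening: 0.0447
```

Emit:
{"api": "play_rows", "payload": {
  "targets": [
    [1,[0,0,-0.2],0],
    [1,[0,0,-0.5],0],
    [1,[0,0,-0.8],0],
    [1,[0,0,-0.8],0],
    [1,[0,0,0],0]
  ]
}}

```text
time: 16.18
position: [0.4488, -0.1898, 0.0742]
tcp_rot: [0.016, 0.172, 0.985, -0.022]
ft_force: [1.1, -0.3, -0.4]
opening: 0.0451
```

```bash
python3 -c "
from h import *
im,d=eyes.grab_frame('side')
to(.587,.2385,.12,np.radians(8.4));tz()
cv2.imwrite('pics/s6.png',cv2.resize(im[180:330,240:440],None,fx=4,fy=4))"
```

```text
t=16.23 pos=[ 0.4482 -0.1894  0.073 ] yaw=70.1 tilt=3.04 open=0.0450 F=[-0.2 -0.3 -0.4]
shift units tool [ 0.64 22.38 -3.21]  world-aligned(y,x,-z) [21.4   6.94 -2.35]  turn 10.28
tool z [ 0.023 -0.048 -0.999] q [-0.56  0.17  1.92 -0.03  1.01 -1.77]
```

View pics/s6.png

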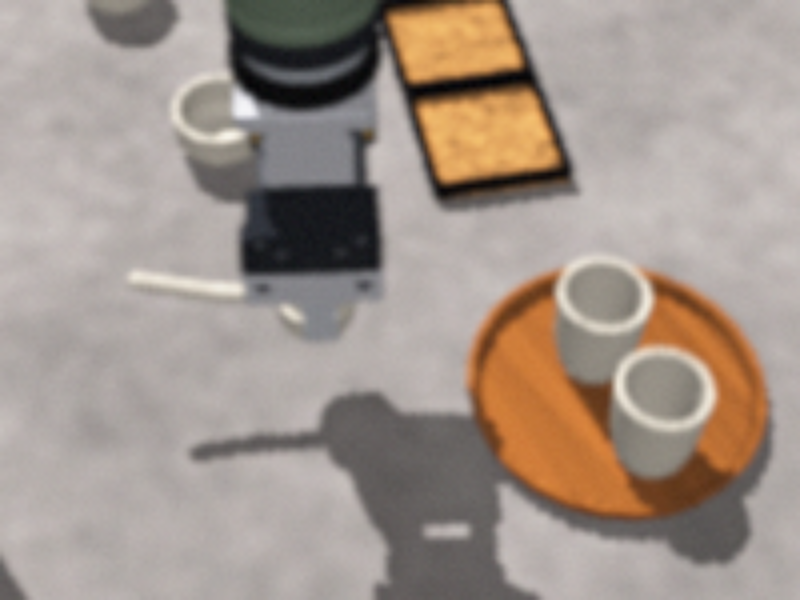

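Spoon lifted level, handle towards (135,280). Carrying it to the trough.

Emit:
{"api": "play_rows", "payload": {
  "targets": [
    [1,[0,0.4,-0.7],0],
    [1,[0,0.8,-0.7],0],
    [1,[0,1,-0.5],0],
    [1,[0,1,-0.3],0],
    [1,[0,1,0],0],
    [1,[0,1,0],0],
    [1,[0,1,0],0],
    [1,[0,1,0],0],
    [1,[0,1,0],0],
    [1,[0,1,0],0]
  ]
}}

```text
time: 17.07
position: [0.5077, -0.0094, 0.1065]
tcp_rot: [0.012, 0.177, 0.984, -0.021]
ft_force: [-0.8, -0.7, -0.1]
opening: 0.0448
```

```bash
python3 -c "
from h import *
to(.587,.2385,.11,np.radians(8.4));tz()"
```

```text
t=17.07 pos=[ 0.5077 -0.0094  0.1065] yaw=69.6 tilt=2.80 open=0.0448 F=[-0.8 -0.7 -0.1]
shift units tool [ 0.58 12.99 -0.69]  world-aligned(y,x,-z) [12.4   3.97 -0.17]  turn 10.2
tool z [ 0.015 -0.046 -0.999] q [-0.16  0.18  1.82 -0.05  1.12 -1.36]
```

Emit:
{"api": "play_rows", "payload": {
  "targets": [
    [1,[0.15,1,0],1],
    [1,[0.25,1,0],1],
    [1,[0.35,1,0],1],
    [1,[0.5,1,0],1],
    [1,[0.6,1,0],1],
    [1,[0.7,1,0],1],
    [1,[0.8,0.9,0],1],
    [1,[0.9,0.8,0],1],
    [1,[1,0.7,0],1],
    [1,[1,0.6,0],1]
  ]
}}

```text
time: 17.9
position: [0.5607, 0.2206, 0.0859]
tcp_rot: [0.016, 0.664, 0.747, -0.018]
ft_force: [0.8, -0.6, -1.3]
opening: 0.0453
```

```bash
python3 -c "
from h import *
to(.587,.2385,.08,np.radians(8.4));tz()"
```

```text
t=17.90 pos=[0.5607 0.2206 0.0859] yaw=6.7 tilt=2.78 open=0.0453 F=[ 0.8 -0.6 -1.3]
shift units tool [0.75 1.41 0.25]  world-aligned(y,x,-z) [0.89 1.32 0.3 ]  turn -0.28
tool z [-0.001 -0.049 -0.999] q [ 0.26  0.41  1.57 -0.05  1.18  0.16]
```

Emit:
{"api": "play_rows", "payload": {
  "targets": [
    [1,[0.2,0.8,0],0],
    [1,[0,0.4,0],0],
    [1,[0,0,0],0],
    [1,[0,0,0],0]
  ]
}}

```text
time: 18.23
position: [0.5825, 0.2321, 0.0809]
tcp_rot: [0.014, 0.663, 0.748, -0.02]
ft_force: [-0.6, -0.2, -0.6]
opening: 0.0451
```

```bash
python3 -c "
from h import *
im,d=eyes.grab_frame('side')
to(.587,.2385,.032,np.radians(8.4));tz()
cv2.imwrite('pics/s7.png',cv2.resize(im[70:200,220:380],None,fx=5,fy=4.6))"
```

```text
t=18.28 pos=[0.5823 0.2317 0.0808] yaw=6.9 tilt=2.83 open=0.0447 F=[-0.5 -0.7 -1.6]
shift units tool [0.42 0.31 2.42]  world-aligned(y,x,-z) [0.34 0.24 2.44]  turn -0.26
tool z [-0.007 -0.049 -0.999] q [ 0.26  0.46  1.5  -0.05  1.2   0.16]
```

View pics/s7.png

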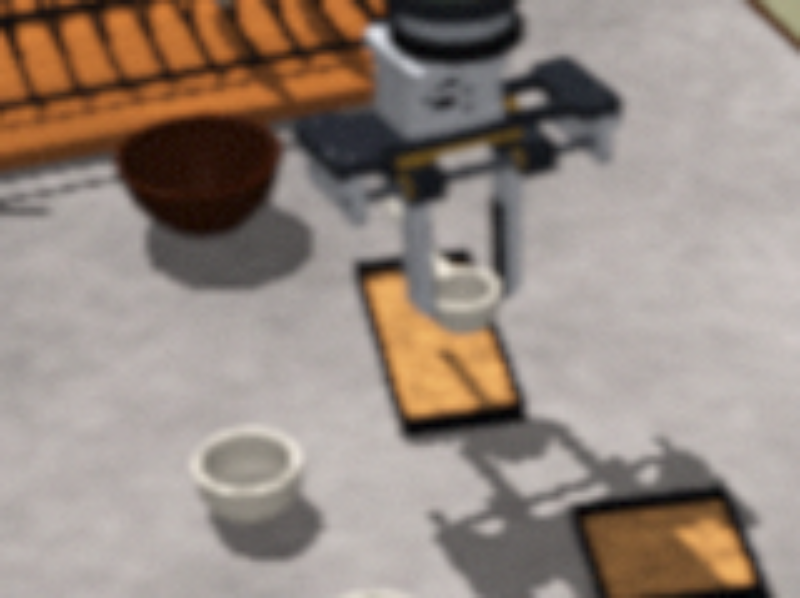

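The spoon bowl (465,300) is over the trough. Lowering it.

Emit:
{"api": "play_rows", "payload": {
  "targets": [
    [1,[0.3,0.2,0.5],-0.2],
    [1,[0.1,0.1,0.7],0],
    [1,[0,0,0.6],0],
    [1,[0,0,0.2],0],
    [1,[0,0,0],0]
  ]
}}

```text
time: 18.7
position: [0.5851, 0.2358, 0.0354]
tcp_rot: [0.013, 0.655, 0.755, -0.022]
ft_force: [-0.2, -0.6, -1.2]
opening: 0.045
```

```bash
python3 -c "
from h import *
to(.587,.2385,.032,np.radians(8.4));tz()"
```

```text
t=18.70 pos=[0.5851 0.2358 0.0354] yaw=8.0 tilt=2.93 open=0.0450 F=[-0.2 -0.6 -1.2]
shift units tool [0.13 0.12 0.16]  world-aligned(y,x,-z) [0.13 0.1  0.17]  turn -0.06
tool z [-0.01  -0.05  -0.999] q [ 0.27  0.53  1.51 -0.05  1.13  0.15]
```

Emit:
{"api": "play_rows", "payload": {
  "targets": [
    [1,[0.1,0.1,0.12],0],
    [1,[0,0,0.1],0],
    [1,[0,0,0.1],0]
  ]
}}

```text
time: 18.95
position: [0.5862, 0.2376, 0.0304]
tcp_rot: [0.012, 0.656, 0.755, -0.023]
ft_force: [-7.2, -0.4, 15.9]
opening: 0.0452
```

Emit:
{"api": "play_rows", "payload": {
  "targets": [
    [0.2,[0,0,0],0],
    [0,[0,0,0],0],
    [-0.5,[0,0,0],0],
    [-0.5,[0,0,0],0],
    [-0.5,[0,0,0],0],
    [-0.5,[0,0,-0.3],0],
    [-0.7,[0,0,-0.8],0],
    [-1,[0,0,-1],0],
    [-1,[0,0,-1],0]
  ]
}}

```text
time: 19.7
position: [0.5842, 0.2399, 0.091]
tcp_rot: [0.01, 0.656, 0.754, -0.027]
ft_force: [-0.4, 0.5, -0.8]
opening: 0.0872
```

```bash
python3 -c "
from h import *
to(.4265,.167,.10);tz()"
```

```text
t=19.70 pos=[0.5842 0.2399 0.091 ] yaw=8.0 tilt=3.25 open=0.0872 F=[-0.4  0.5 -0.8]
shift units tool [-2.52 -8.32 -0.1 ]  world-aligned(y,x,-z) [-3.65 -7.89 -0.45]  turn 1.33
tool z [-0.02  -0.053 -0.998] q [ 0.28  0.47  1.47 -0.05  1.24  0.15]
```

Emit:
{"api": "play_rows", "payload": {
  "targets": [
    [-1,[-0.2,-0.7,-0.5],1],
    [-1,[-0.3,-1,-0.3],1],
    [-1,[-0.3,-1,0],1],
    [-1,[-0.2,-1,0],0],
    [-1,[-0.2,-1,0],0],
    [-1,[-0.2,-1,0],0],
    [-1,[-0.2,-1,0],0],
    [-1,[-0.1,-0.8,0],0],
    [-1,[0,0,0],0],
    [-1,[0,0,0],0]
  ]
}}

```text
time: 20.53
position: [0.4345, 0.2251, 0.1215]
tcp_rot: [0.018, 0.771, 0.636, -0.015]
ft_force: [-1.0, 0.8, -0.3]
opening: 0.0939
```

```bash
python3 -c "
from h import *
im,d=eyes.grab_frame('side')
to(.4265,.167,.08,np.radians(-10));tz()
cv2.imwrite('pics/s8.png',cv2.resize(im[70:240,210:410],None,fx=4,fy=3.5))"
```

```text
t=20.58 pos=[0.4346 0.2251 0.1214] yaw=-11.0 tilt=2.70 open=0.0940 F=[-0.2  0.6  0.2]
shift units tool [-2.83  0.14  2.2 ]  world-aligned(y,x,-z) [-2.9  -0.4   2.07]  turn -0.17
tool z [-0.    -0.047 -0.999] q [ 0.33  0.14  1.83 -0.05  1.19  0.54]
```

View pics/s8.png

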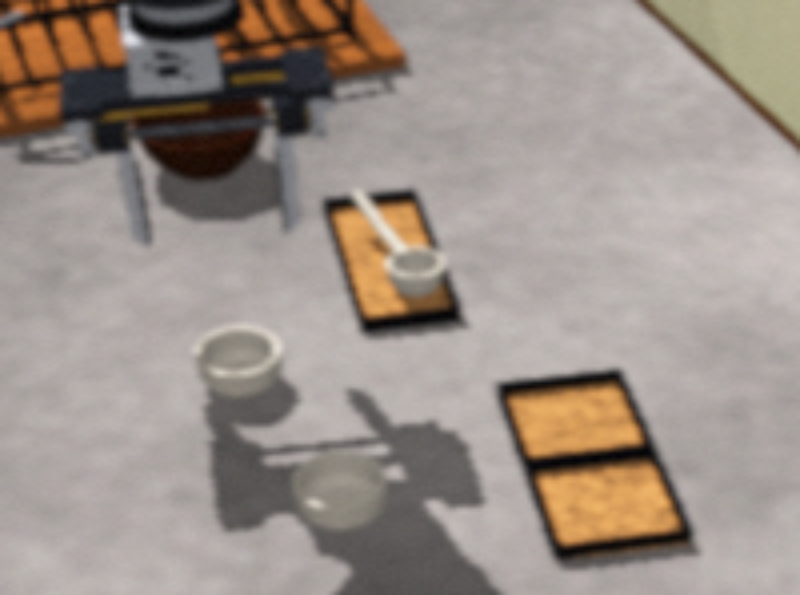

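The spoon is in the trough, bowl at (415,270), a bit towards the far wall; I'll measure that while moving to dish_a at (238,360).

Emit:
{"api": "play_rows", "payload": {
  "targets": [
    [-1,[-0.8,0.1,0.5],0.2],
    [-1,[-1,0,0.6],0],
    [-1,[-0.7,0,0.6],0],
    [-1,[-0.1,0,0.1],0],
    [-1,[0,0,0],0]
  ]
}}

```text
time: 21.0
position: [0.4342, 0.1717, 0.0897]
tcp_rot: [0.02, 0.779, 0.627, -0.01]
ft_force: [-0.6, 0.3, 0.4]
opening: 0.0941
```

```bash
cat > spoon.py <<'E'
from h import *
for n in ("side","top"):
    im,d=eyes.grab_frame(n); P=cloud(n,d); x,y,z=np.moveaxis(P,2,0)
    hsv=cv2.cvtColor(im,cv2.COLOR_BGR2HSV)
    m=(x>.5)&(x<.66)&(y>.15)&(y<.40)&(z>.017)&(z<.06)&(hsv[...,1]<70)&(hsv[...,2]>90)
    Q=P[m]; b=Q[(Q[:,1]<.262)]; h=Q[(Q[:,1]>.275)]
    (c,r)=cv2.minEnclosingCircle(b[:,:2].astype(np.float32)); e=h[h[:,1]>np.percentile(h[:,1],80)].mean(0)
    a=np.array(c)-e[:2]; a/=np.linalg.norm(a); mid=np.array(c)-.041*a
    ax=np.array([-.146,.989]); rel=mid-[.581,.279]
    print(n,"bowl",np.round(c,3),"r",round(r,4),"end",e.round(3),"axis deg",np.degrees(np.arctan2(*a[::-1])).round(1),"mid along",round(rel@ax,3),"across",round(rel@[.989,.146],3),"n",len(b),len(h))
E
python3 spoon.py; python3 -c "
from h import *
to(.4265,.167,.024,np.radians(-10));tz()"
```

```text
side bowl [0.588 0.236] r 0.024 end [0.574 0.334 0.039] axis deg -82.2 mid along -0.003 across 0.001 n 87 49
top bowl [0.593 0.224] r 0.0398 end [0.585 0.34  0.035] axis deg -86.2 mid along -0.015 across 0.007 n 74 54
t=21.10 pos=[0.4345 0.1725 0.0902] yaw=-12.2 tilt=2.59 open=0.0939 F=[ 0.3 -0.  -0.2]
shift units tool [-0.22 -0.4   3.31]  world-aligned(y,x,-z) [-0.27 -0.4   3.31]  turn -0.37
tool z [ 0.011 -0.044 -0.999] q [ 0.22  0.13  1.91 -0.05  1.09  0.46]
```

The side view puts the spoon within 3 mm of the trough centre. The top fit is contaminated: r is 40 mm where the bowl is 23 mm. Now dish_a.

Emit:
{"api": "play_rows", "payload": {
  "targets": [
    [-1,[-0.2,-0.4,0.7],-0.3],
    [-1,[0,0,0.8],0],
    [-1,[0,0,0.8],0],
    [-1,[0,0,0.5],0],
    [-1,[0,0,0.1],0],
    [-1,[0,0,0],0]
  ]
}}

```text
time: 21.6
position: [0.4351, 0.1728, 0.0356]
tcp_rot: [0.023, 0.767, 0.641, -0.003]
ft_force: [-0.0, -0.2, -0.0]
opening: 0.0941
```

```bash
python3 -c "
from h import *
to(.4265,.167,.024,np.radians(-10));tz()"
```

```text
t=21.60 pos=[0.4351 0.1728 0.0356] yaw=-10.2 tilt=2.66 open=0.0941 F=[-0.  -0.2 -0. ]
shift units tool [-0.34 -0.39  0.58]  world-aligned(y,x,-z) [-0.29 -0.43  0.58]  turn -0.03
tool z [ 0.024 -0.039 -0.999] q [ 0.22  0.22  1.95 -0.05  0.95  0.43]
```

Emit:
{"api": "play_rows", "payload": {
  "targets": [
    [-1,[-0.3,-0.4,0.2],0],
    [-1,[-0.1,-0.15,0.3],0],
    [-1,[0,0,0],0]
  ]
}}

```text
time: 21.85
position: [0.4242, 0.1671, 0.0267]
tcp_rot: [0.024, 0.767, 0.642, -0.002]
ft_force: [0.2, 0.6, -0.2]
opening: 0.0941
```

```bash
python3 -c "
from h import *
to(.4265,.167,.024,np.radians(-10));tz()"
```

```text
t=21.85 pos=[0.4242 0.1671 0.0267] yaw=-10.1 tilt=2.73 open=0.0941 F=[ 0.2  0.6 -0.2]
shift units tool [0.02 0.11 0.14]  world-aligned(y,x,-z) [-0.01  0.12  0.13]  turn -0.02
tool z [ 0.028 -0.039 -0.999] q [ 0.22  0.21  1.99 -0.05  0.92  0.43]
```

Emit:
{"api": "play_rows", "payload": {
  "targets": [
    [1,[0,0.1,0.15],0],
    [1,[0,0,0],0],
    [1,[0,0,0],0],
    [1,[0,0,0],0],
    [1,[0,0,0],0],
    [1,[0,0,0],0],
    [1,[0,0,0],0]
  ]
}}

```text
time: 22.43
position: [0.4273, 0.1666, 0.0247]
tcp_rot: [0.024, 0.767, 0.641, -0.0]
ft_force: [1.0, -0.3, -0.4]
opening: 0.061
```

Emit:
{"api": "play_rows", "payload": {
  "targets": [
    [1,[0,0,-0.3],0],
    [1,[0,0,-0.7],0],
    [1,[0,0,-0.9],0],
    [1,[0,0,-0.9],0],
    [1,[0,0,-0.4],0]
  ]
}}

```text
time: 22.85
position: [0.4217, 0.1683, 0.0889]
tcp_rot: [0.022, 0.767, 0.641, -0.004]
ft_force: [0.3, 0.0, -1.2]
opening: 0.0613
```

```bash
python3 -c "
from h import *
to(.632,.031,.09,np.radians(-10));tz()"
```

```text
t=22.85 pos=[0.4217 0.1683 0.0889] yaw=-10.1 tilt=2.60 open=0.0613 F=[ 0.3  0.  -1.2]
shift units tool [-4.89 11.56  0.44]  world-aligned(y,x,-z) [-6.87 10.51 -0.06]  turn -0.02
tool z [ 0.022 -0.04  -0.999] q [ 0.22  0.1   1.95 -0.05  1.07  0.42]
```

Emit:
{"api": "play_rows", "payload": {
  "targets": [
    [1,[-0.3,0.6,0],0],
    [1,[-0.4,1,0],0],
    [1,[-0.4,1,0],0],
    [1,[-0.4,1,0],0],
    [1,[-0.4,1,0],0],
    [1,[-0.4,1,0],0],
    [1,[-0.4,1,0],0],
    [1,[-0.4,1,0],0],
    [1,[-0.4,1,0],0],
    [1,[-0.4,1,0],0]
  ]
}}

```text
time: 23.68
position: [0.605, 0.0489, 0.093]
tcp_rot: [0.022, 0.765, 0.644, -0.006]
ft_force: [0.6, 0.1, -0.2]
opening: 0.0611
```

```bash
python3 -c "
from h import *
to(.632,.031,.06,np.radians(-10));tz()"
```

```text
t=23.68 pos=[0.605  0.0489 0.093 ] yaw=-9.8 tilt=2.59 open=0.0611 F=[ 0.6  0.1 -0.2]
shift units tool [-0.59  1.44  1.71]  world-aligned(y,x,-z) [-0.9   1.35  1.65]  turn 0.03
tool z [ 0.02  -0.041 -0.999] q [-0.04  0.39  1.58 -0.04  1.15  0.15]
```

Emit:
{"api": "play_rows", "payload": {
  "targets": [
    [1,[-0.3,0.8,0.4],0],
    [1,[-0.2,0.3,0.6],0],
    [1,[0,0,0.6],0],
    [1,[0,0,0],0],
    [1,[0,0,0],0]
  ]
}}

```text
time: 24.1
position: [0.6316, 0.0251, 0.0562]
tcp_rot: [0.023, 0.767, 0.641, -0.006]
ft_force: [-0.4, -0.5, -0.4]
opening: 0.0619
```

```bash
python3 -c "
from h import *
im,d=eyes.grab_frame('side')
to(.632,.031,.029,np.radians(-10));tz()
cv2.imwrite('pics/s9.png',cv2.resize(im[120:250,290:450],None,fx=5,fy=4.6))"
```

```text
t=24.15 pos=[0.6307 0.0254 0.0558] yaw=-10.2 tilt=2.68 open=0.0611 F=[-0.2  0.6 -0.8]
shift units tool [ 0.34 -0.02  1.33]  world-aligned(y,x,-z) [0.28 0.06 1.34]  turn -0.03
tool z [ 0.019 -0.043 -0.999] q [-0.07  0.48  1.54 -0.05  1.1   0.12]
```

View pics/s9.png

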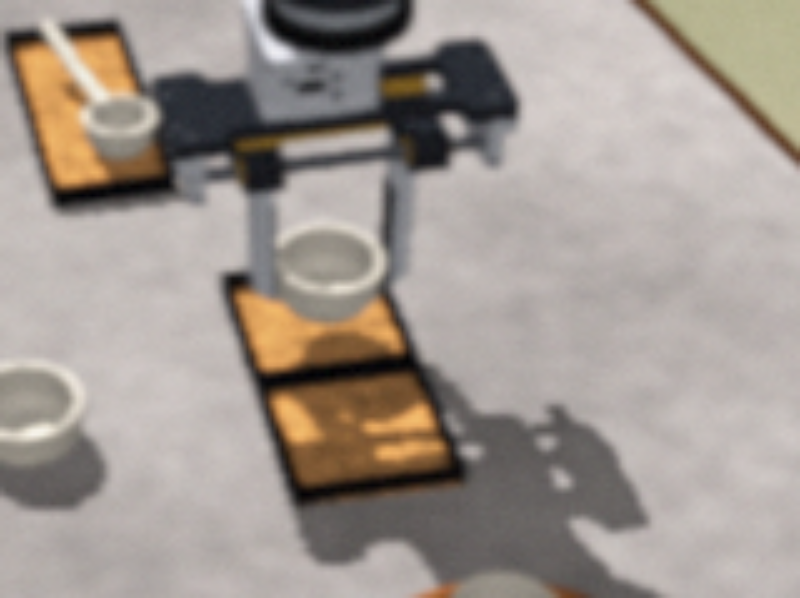

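Dish_a (330,265) is over the far bay. Lowering it with a small correction.

Emit:
{"api": "play_rows", "payload": {
  "targets": [
    [1,[0.25,0,0.4],0],
    [1,[0.1,0,0.5],0],
    [1,[0,0,0.2],0],
    [1,[0,0,0],0]
  ]
}}

```text
time: 24.48
position: [0.6314, 0.0338, 0.0323]
tcp_rot: [0.022, 0.766, 0.642, -0.006]
ft_force: [0.2, 0.1, -0.7]
opening: 0.0612
```

```bash
python3 -c "
from h import *
to(.632,.031,.029,np.radians(-10));tz()"
```

```text
t=24.48 pos=[0.6314 0.0338 0.0323] yaw=-10.0 tilt=2.66 open=0.0612 F=[ 0.2  0.1 -0.7]
shift units tool [-0.12  0.05  0.17]  world-aligned(y,x,-z) [-0.14  0.03  0.17]  turn -0.0
tool z [ 0.019 -0.042 -0.999] q [-0.06  0.51  1.54 -0.05  1.06  0.14]
```

Emit:
{"api": "play_rows", "payload": {
  "targets": [
    [1,[-0.1,0,0.1],0],
    [1,[0,0,0.1],0],
    [1,[0,0,0.08],0]
  ]
}}

```text
time: 24.73
position: [0.6308, 0.032, 0.0287]
tcp_rot: [0.023, 0.765, 0.643, -0.007]
ft_force: [-6.1, 0.6, 11.7]
opening: 0.061
```

Contact at 11.7 N. Releasing.

Emit:
{"api": "play_rows", "payload": {
  "targets": [
    [0,[0,0,0],0],
    [-0.5,[0,0,0],0],
    [-0.7,[0,0,0],0],
    [-0.7,[0,0,0],0],
    [-0.7,[0,0,-0.2],0],
    [-0.8,[0,0,-0.6],0],
    [-1,[0,0,-1],0],
    [-1,[0,0,-1],0],
    [-1,[0,-0.5,-0.5],0],
    [-1,[0,-1,0],0]
  ]
}}

```text
time: 25.57
position: [0.6043, 0.0391, 0.1022]
tcp_rot: [0.026, 0.766, 0.643, -0.004]
ft_force: [0.7, 0.1, 1.0]
opening: 0.0944
```

```bash
python3 -c "
from h import *
to(.450,.0025,.08,np.radians(-10));tz()"
```

```text
t=25.57 pos=[0.6043 0.0391 0.1022] yaw=-10.0 tilt=2.96 open=0.0944 F=[0.7 0.1 1. ]
shift units tool [-3.1  -7.32  0.98]  world-aligned(y,x,-z) [-1.83 -7.71  1.11]  turn 0.01
tool z [ 0.027 -0.044 -0.999] q [-0.05  0.37  1.59 -0.05  1.16  0.14]
```

Emit:
{"api": "play_rows", "payload": {
  "targets": [
    [-1,[-0.4,-1,0],0],
    [-1,[-0.4,-1,0],0],
    [-1,[-0.4,-1,0],0],
    [-1,[-0.4,-1,0],0],
    [-1,[-0.4,-1,0.2],0],
    [-1,[-0.4,-1,0.3],0],
    [-1,[-0.3,-0.8,0.5],0],
    [-1,[0,0,0],0],
    [-1,[0,0,0],0]
  ]
}}

```text
time: 26.32
position: [0.4598, 0.0085, 0.0906]
tcp_rot: [0.032, 0.765, 0.643, 0.003]
ft_force: [-0.6, -0.3, 0.6]
opening: 0.094
```

```bash
python3 -c "
from h import *
to(.450,.0025,.024,np.radians(-10));tz()"
```

```text
t=26.32 pos=[0.4598 0.0085 0.0906] yaw=-9.9 tilt=3.70 open=0.0940 F=[-0.6 -0.3  0.6]
shift units tool [-0.25 -0.61  3.31]  world-aligned(y,x,-z) [-0.3  -0.49  3.33]  turn 0.02
tool z [ 0.046 -0.046 -0.998] q [-0.14  0.08  1.97 -0.05  1.04  0.05]
```

Emit:
{"api": "play_rows", "payload": {
  "targets": [
    [-1,[-0.3,-0.6,0.6],0],
    [-1,[-0.1,-0.2,0.8],0],
    [-1,[0,-0.1,0.8],0],
    [-1,[0,0,0.5],0],
    [-1,[0,0,0.2],0],
    [-1,[0,0,0],0]
  ]
}}

```text
time: 26.82
position: [0.457, 0.0, 0.0388]
tcp_rot: [0.04, 0.765, 0.643, 0.01]
ft_force: [0.0, -0.8, -0.1]
opening: 0.0942
```

```bash
python3 -c "
from h import *
to(.450,.0025,.024,np.radians(-10));tz()"
```

```text
t=26.82 pos=[0.457  0.     0.0388] yaw=-9.8 tilt=4.67 open=0.0942 F=[ 0.  -0.8 -0.1]
shift units tool [ 0.09 -0.42  0.71]  world-aligned(y,x,-z) [ 0.12 -0.35  0.74]  turn 0.03
tool z [ 0.066 -0.048 -0.997] q [-0.16  0.16  2.02 -0.05  0.89  0.04]
```

Emit:
{"api": "play_rows", "payload": {
  "targets": [
    [-1,[0.1,-0.5,0.3],0],
    [-1,[0,-0.1,0.3],0],
    [-1,[0,0,0.1],0],
    [-1,[0,0,0],0]
  ]
}}

```text
time: 27.15
position: [0.4498, 0.0036, 0.0254]
tcp_rot: [0.042, 0.765, 0.643, 0.012]
ft_force: [-0.6, 0.1, 0.5]
opening: 0.0939
```

```bash
python3 -c "
from h import *
to(.450,.0025,.024,np.radians(-10));tz()"
```

```text
t=27.15 pos=[0.4498 0.0036 0.0254] yaw=-9.8 tilt=4.98 open=0.0939 F=[-0.6  0.1  0.5]
shift units tool [-0.05  0.01  0.07]  world-aligned(y,x,-z) [-0.06  0.01  0.07]  turn 0.04
tool z [ 0.072 -0.049 -0.996] q [-0.16  0.17  2.05 -0.05  0.85  0.05]
```

Emit:
{"api": "play_rows", "payload": {
  "targets": [
    [1,[0,0,0.05],0],
    [1,[0,0,0],0],
    [1,[0,0,0],0],
    [1,[0,0,0],0],
    [1,[0,0,0],0],
    [1,[0,0,0],0],
    [1,[0,0,0],0]
  ]
}}

```text
time: 27.73
position: [0.4509, 0.0035, 0.0254]
tcp_rot: [0.043, 0.764, 0.643, 0.013]
ft_force: [0.4, -0.8, -0.9]
opening: 0.0604
```

Emit:
{"api": "play_rows", "payload": {
  "targets": [
    [1,[0,0,-0.3],0],
    [1,[0,0,-0.7],0],
    [1,[0,0,-0.9],0],
    [1,[0,0,-0.9],0],
    [1,[0,0.2,-0.8],0]
  ]
}}

```text
time: 28.15
position: [0.4437, 0.0072, 0.0963]
tcp_rot: [0.038, 0.765, 0.643, 0.008]
ft_force: [-0.3, 0.2, -0.8]
opening: 0.0608
```

```bash
python3 -c "
from h import *
to(.616,-.059,.09,np.radians(-10));tz()"
```

```text
t=28.15 pos=[0.4437 0.0072 0.0963] yaw=-9.8 tilt=4.41 open=0.0608 F=[-0.3  0.2 -0.8]
shift units tool [-1.76  9.01  0.99]  world-aligned(y,x,-z) [-3.31  8.61  0.31]  turn 0.03
tool z [ 0.061 -0.047 -0.997] q [-0.15  0.03  2.01 -0.04  1.03  0.04]
```

Emit:
{"api": "play_rows", "payload": {
  "targets": [
    [1,[-0.1,0.7,0],0],
    [1,[-0.2,1,0],0],
    [1,[-0.2,1,0],0],
    [1,[-0.2,1,0],0],
    [1,[-0.2,1,0],0],
    [1,[-0.2,1,0],0],
    [1,[-0.2,1,0.1],0],
    [1,[-0.2,1,0.2],0],
    [1,[-0.1,0.6,0.2],0],
    [1,[0,0,0],0]
  ]
}}

```text
time: 28.98
position: [0.6112, -0.0551, 0.109]
tcp_rot: [0.042, 0.764, 0.644, 0.012]
ft_force: [-0.0, -0.5, -0.7]
opening: 0.0604
```

```bash
python3 -c "
from h import *
to(.616,-.059,.06,np.radians(-10));tz()"
```

```text
t=28.98 pos=[ 0.6112 -0.0551  0.109 ] yaw=-9.7 tilt=4.99 open=0.0604 F=[-0.  -0.5 -0.7]
shift units tool [-0.06  0.07  2.47]  world-aligned(y,x,-z) [-0.19  0.24  2.45]  turn 0.05
tool z [ 0.072 -0.048 -0.996] q [-0.21  0.34  1.61 -0.04  1.11 -0.03]
```

Emit:
{"api": "play_rows", "payload": {
  "targets": [
    [1,[-0.1,0,0.6],0],
    [1,[0,0,0.8],0],
    [1,[0,0,0.8],0],
    [1,[0,0,0.6],0],
    [1,[0,0,0.2],0],
    [1,[0,0,0],0]
  ]
}}

```text
time: 29.48
position: [0.6111, -0.0591, 0.0451]
tcp_rot: [0.04, 0.764, 0.644, 0.011]
ft_force: [-0.2, -0.4, -0.5]
opening: 0.0603
```

```bash
python3 -c "
from h import *
im,d=eyes.grab_frame('side')
to(.616,-.059,.029,np.radians(-10));tz()
cv2.imwrite('pics/s10.png',cv2.resize(im[130:260,300:460],None,fx=5,fy=4.6))"
```

```text
t=29.53 pos=[ 0.611  -0.059   0.0453] yaw=-9.7 tilt=4.76 open=0.0600 F=[-0.8  0.5 -1.5]
shift units tool [0.07 0.19 0.83]  world-aligned(y,x,-z) [-0.    0.25  0.82]  turn 0.06
tool z [ 0.068 -0.047 -0.997] q [-0.22  0.43  1.64 -0.04  1.   -0.03]
```

View pics/s10.png

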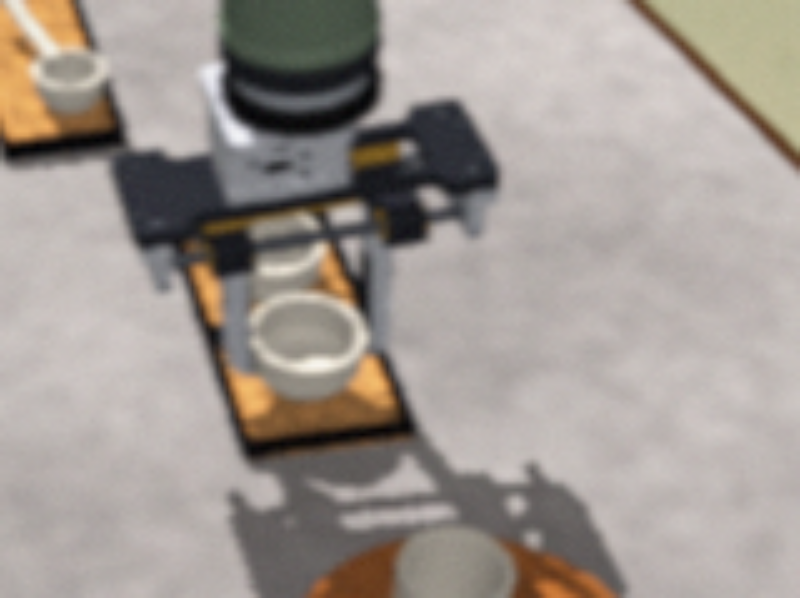

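Dish_b (308,345) is over the near bay and dish_a sits in the other. Lowering.

Emit:
{"api": "play_rows", "payload": {
  "targets": [
    [1,[0,0.2,0.4],0],
    [1,[0,0,0.2],0],
    [1,[0,0,0.1],0],
    [1,[0,0,0.08],0]
  ]
}}

```text
time: 29.87
position: [0.618, -0.0605, 0.0314]
tcp_rot: [0.042, 0.764, 0.644, 0.012]
ft_force: [0.1, -0.9, -1.3]
opening: 0.0603
```

```bash
python3 -c "
from h import *
to(.616,-.059,.029,np.radians(-10))"
```

```text
t=29.87 pos=[ 0.618  -0.0605  0.0314] yaw=-9.6 tilt=4.99 open=0.0603 F=[ 0.1 -0.9 -1.3]
shift units tool [ 0.06 -0.12  0.11]  world-aligned(y,x,-z) [ 0.08 -0.1   0.12]  turn 0.06
```

Emit:
{"api": "play_rows", "payload": {
  "targets": [
    [1,[0.05,-0.1,0.08],0],
    [1,[0,0,0.08],0],
    [1,[0,0,0.08],0]
  ]
}}

```text
time: 30.12
position: [0.6168, -0.0593, 0.0293]
tcp_rot: [0.042, 0.764, 0.644, 0.012]
ft_force: [-4.8, 1.1, 12.1]
opening: 0.0606
```

Emit:
{"api": "play_rows", "payload": {
  "targets": [
    [0,[0,0,0],0],
    [-0.5,[0,0,0],0],
    [-0.6,[0,0,0],0],
    [-0.6,[0,0,0],0],
    [-0.6,[0,0,-0.2],0],
    [-0.7,[0,0,-0.6],0],
    [-0.9,[0,0,-1],0],
    [-1,[0,0,-1],0],
    [-1,[0,0,-1],0],
    [-1,[0,0,-1],0]
  ]
}}

```text
time: 30.95
position: [0.6061, -0.0536, 0.1267]
tcp_rot: [0.038, 0.764, 0.644, 0.009]
ft_force: [0.0, 1.0, 0.3]
opening: 0.0936
```

Emit:
{"api": "play_rows", "payload": {
  "targets": [
    [-1,[0,-1,-1],0],
    [-1,[0,-1,-0.5],0],
    [-1,[0,-1,-0.5],0],
    [-1,[0,-1,0],0],
    [-1,[0,-1,0],0],
    [-1,[0,-1,0],0],
    [-1,[0,-1,0],0],
    [-1,[0,-1,0],0],
    [-1,[0,-0.5,0],0],
    [-1,[0,0,0],0]
  ]
}}

```text
time: 31.78
position: [0.4366, -0.0232, 0.1718]
tcp_rot: [0.05, 0.763, 0.644, 0.019]
ft_force: [0.6, 0.0, 0.6]
opening: 0.0937
```

```bash
cat > final.py <<'E'
from h import *
from meas import comps
for n in("top","side"):
    im,d=eyes.grab_frame(n); cv2.imwrite(f"pics/{n}9.png",im); P=cloud(n,d); x,y,z=np.moveaxis(P,2,0)
    roi=(x>.28)&(x<.85)&(y>-.6)&(y<.56)&(d>0)
    for c in comps(roi&(z>.02)&(z<.1),40):
        Q=P[c]; zt=np.percentile(Q[:,2],95); top=Q[Q[:,2]>zt-.012][:,:2].astype(np.float32)
        (cx,cy),r=cv2.minEnclosingCircle(top); v,u=np.nonzero(c)
        print(n,"px(%d,%d) n=%d ztop=%.3f circ=(%.3f,%.3f) r=%.4f"%(u.mean(),v.mean(),c.sum(),zt,cx,cy,r))
to(.6,0,.2)
E
python3 final.py; python3 spoon.py
```

```text
top px(306,160) n=93 ztop=0.044 circ=(0.632,0.033) r=0.0314
top px(332,164) n=91 ztop=0.045 circ=(0.618,-0.060) r=0.0311
top px(385,169) n=135 ztop=0.070 circ=(0.603,-0.241) r=0.0274
top px(405,170) n=148 ztop=0.067 circ=(0.605,-0.310) r=0.0276
top px(237,172) n=131 ztop=0.041 circ=(0.580,0.278) r=0.0629
top px(169,197) n=498 ztop=0.058 circ=(0.483,0.486) r=0.0591
top px(462,210) n=321 ztop=0.094 circ=(0.465,-0.496) r=0.0374
side px(250,106) n=221 ztop=0.052 circ=(0.465,0.490) r=0.0583
side px(352,183) n=223 ztop=0.037 circ=(0.629,0.031) r=0.0321
side px(362,207) n=250 ztop=0.037 circ=(0.615,-0.060) r=0.0320
side px(397,269) n=1079 ztop=0.063 circ=(0.601,-0.277) r=0.0613
side px(387,374) n=1167 ztop=0.089 circ=(0.465,-0.495) r=0.0376
t=31.88 pos=[ 0.4388 -0.0238  0.1724] yaw=-9.6 tilt=6.25 open=0.0937 F=[-0.1  0.1  1. ]
shift units tool [ 2.5   7.85 -0.67]  world-aligned(y,x,-z) [ 1.19  8.06 -1.38]  turn -1.6
side bowl [0.585 0.234] r 0.0203 end [0.576 0.297 0.03 ] axis deg -81.6 mid along -0.004 across -0.003 n 26 3
top bowl [0.595 0.224] r 0.0392 end [0.577 0.352 0.032] axis deg -82.3 mid along -0.015 across 0.006 n 69 59
```

View pics/side9.png

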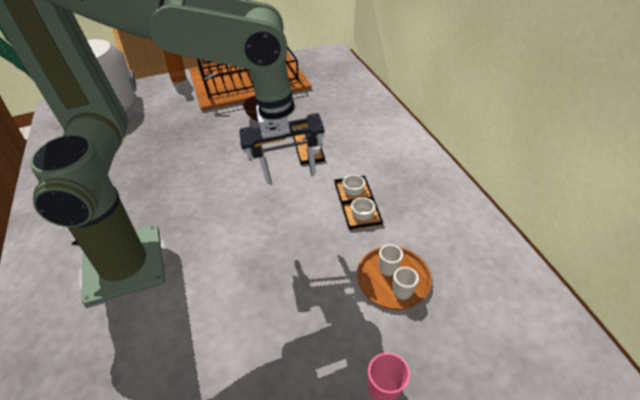

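All the pieces are in place: dishes at (353,184) and (363,208), cups at (390,259) and (405,283), spoon in the trough, and the arm clear of everything. Handing in.

```bash
python3 -c "
from workcell import arm
print(arm.sign_off())"
```

```text
the job is handed in; nothing more can be done
None
```

I put all five pieces away and handed the job in at about 32 s of robot time. Each piece was lowered until the wrist force showed floor contact (5–16 N) and then let go. No verdict was reported.

Last camera checks, with the arm lifted clear:

| Piece | Last check | Allowed |
|---|---|---|
| Cups | about 32 and 37 mm from the round tray's centre | 62 mm |
| Dishes | within about 3 mm of their bay centres, one in each bay | 17 mm |
| Spoon | whole-outline fit about 1 mm from the trough's centre, axis aligned to about 1° | 20 mm across, 32 mm along |

- **Heights:** cup and dish rims read about 3–5 mm higher than at the start, which fits the 4 mm tray floors.
- **Bystanders:** the pink cup reads within about 4 mm of its start position in both views. The brown bowl is unchanged (about 3 mm) in the top view.

**Readings that disagreed:**
- In the top view, the fit to the spoon's bowl alone gave 15 mm off along the trough. Its radius of 39 mm against the true 23 mm shows it picked up part of the tray, so I set it aside.
- The last side view put the brown bowl about 18 mm away in x, but the arm partly hid the bowl there, so I relied on the top view.
- The tool's tilt drifted during the moves and had reached 6° by the end. It was about 5° when the last dish was set down; the dish looked level in the picture taken just before it was lowered.

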